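# Set and clamp the belt sander's outfeed rest

### The job

Blow the dust off the belt sander's outfeed rest with a short press on the cap of the air duster can, letting the cap come up again. Then pull the rest's sliding leg out until its length mark is level with the mouth of the guide, hold it there against its return spring while you push the cam lever fully closed, and finish still holding the leg at the mark with your fingers bearing on it. Leave the other things on the bench alone.

Things in the scene. Friction and masses are not known exactly. Their poses are not given: they have to be found in the camera images.
- cap_top (a point): Centre of the top of the air duster's press cap: plain grey, 34 mm across, 202 mm above the bench. Press its flat top straight down. The white can (66 mm across) stands upright in a dark steel bracket screwed to the bench and does not move; spout and straw point at the rest's leg.
- duster_cap (a joint): How far the cap is pressed down: 0 up, 0.006 m fully down. Its spring comes from below: about 1.5 N to start, 5 N fully down; it comes up by itself. A press counts when the cap goes down more than 4 mm.
- sander: Bench belt sander with outfeed rest, heavy, fixed: black casting, brown belt, belt top 170 mm above the bench. Origin on the bench straight below the mouth of the rest's guide; z up, -y the way the leg pulls out, +y back along the belt. The guide is an aluminium tube 48 mm wide, top 124 mm above the bench, from its mouth at y = 0 back under the belt's nose, which begins at y = 78 mm.
- mouth (a point): Middle of the top edge of the leg at the guide's mouth: the place that the length mark must come to. Axes as the sander's.
- leg_mark (a point): The length mark: the middle of the one dark line, 3 mm wide, that crosses the whole top of the steel leg (the finer ticks cross a third of it). It travels with the leg; at home it is hidden 45 mm inside the guide. The leg is a bar 22 mm wide, 20 mm high, its top 116 mm above the bench. A plate 40 mm wide at the head's outer edge joins it to the head.
- leg (a joint): How far the leg is pulled out, m: 0 home (against its stop; it starts there), 0.045 mark at the mouth, 0.085 fully out. While the lever is open a return spring pulls it home with 6 to 7 N, plus about 1 N friction. The closed cam clamps it; while the cam bites, in the last third of the lever's swing, it tries to drag the leg inwards with up to 15 N more.
- head (a point): Middle of the inner face (towards the guide) of the leg's roller head, 151 mm up. The head is a channel with a dark roller, 190 mm long across the leg (along the sander's x, 95 mm each side), 30 mm deep. This face is flat all along, 140 to 162 mm above the bench; roller top at 167. At home it is 30 mm from the mouth, at the mark 75. Fingers put down behind it can pull it and slide along it.
- lever_pivot (a point): The vertical axis of the cam lever, 14 mm behind the mouth in the middle of the guide, at the height of the middle of the lever, 132 mm above the bench. The hub there is 30 mm across, its top 140 mm up.
- lever_tip (a point): Middle of the free end of the cam lever, 100 mm from the pivot. The lever is a level arm, steel then a black grip 14 mm wide from 50 to 100 mm out, 127 to 137 mm above the bench: just above the leg (top 116 mm) and the guide (124 mm), just below the underside of the head (140 mm), under which it passes.
- cam_lever (a joint): Angle of the cam lever: 0 open, when it points outwards but is swung 0.66 rad (38 degrees) to the sander's +x side; it grows as the lever is swung in towards the sander's -x; 0.66 closed, when it lies straight above the leg, against its stop. Stiff hinge that stays where it is left: 2 N at the tip, up to 5 N while the cam bites.
- duster: The air duster can with its bracket (fixed). Origin under the can's centre, on the bench; its x is the way the spout points.
- sanding_block: Bystander: cork sanding block 105 x 62 x 35 mm.
- glue_bottle: Bystander: yellow glue bottle 58 mm across, 170 mm tall, standing.
- tape_measure: Bystander: black tape measure, about 70 x 40 x 64 mm.
- offcut: Bystander: wood offcut 85 x 45 x 22 mm.
- pencil: Bystander: flat carpenter's pencil 165 mm long.
- f_clamp: Bystander: steel bar clamp lying flat, 300 mm long.
There are look-alikes about, which are no part of the job. Leave any purple look-alike of the duster alone.

How it is judged:
By the outcome, as a careful person would: the job done as asked, in the order asked, and still so for the second after the job is handed in, while the arm keeps its last pose, push and grip.
It also fails if it takes over 48 s, if anything falls off the work surface, if the arm or the gripper's body presses on something with over 40 N, if the wrist force passes 120 N, or if a joint passes its speed limit or range.

### The arm

A 6-joint arm with a two-finger parallel gripper is mounted at the origin on the work surface. World frame = base frame: x ahead of the robot, y to its left, z up, the work surface at z = 0. Lengths are in m, angles in rad, forces in N, time in s.
With the tool pointing down it reaches from about 0.35 to 0.975 m from the base axis. Payload 4.9 kg.
Tool frame: the origin (TCP) lies at the very end of the fingers, on their centre line; the grasp point (between the pads) lies 19 mm behind it; z points along the fingers, x is the direction in which the jaws open and shut, and the axes are right-handed (so a half turn about z gives the same grasp; the last joint's range is limited). The gripper opens to 85 mm and grips with 20 to 120 N. Pads are 22 mm wide; open, the fingers measure 114 mm over their backs; the gripper's body (76 mm by 85 mm) begins 54 mm behind the grasp point. The pads swing forward as they close: fully open they stand 13 mm farther back than shut.
Start: joints at [-1.463, 0.053, 1.613, -0, 1.476, -0.119], TCP at [0.141, -0.609, 0.231] pointing down, gripper open.
Joint ranges: [-3.01, 3.01], [-1.01, 2.22], [0.06, 2.58], [-1.02, 4.17], [0.09, 2.62], [-3.14, 3.14]. Speed limits (rad/s): [2.57, 2.57, 3.14, 3.14, 3.14, 3.14].

### API

Orientations are given as a rotation vector (axis times angle).
In Python, from station import readout, viewer, ctrl, nets gives the robot as it stands. The module is installed in compiled form; this text tells all that it offers.
- The arm moves only by the tool step_arm, never from a script. Its argument "moves" is a list that holds one entry, the list of rows, each a list of 4 numbers: the shift along the world's x, y, z in cm, then the turn about the world's z in rad. In form: [[[dx, dy, dz, yaw], ...]]. A call has 1 to 10 rows; each row shifts and turns the commanded pose from where the row before left it; what a row does not reach is not made up. A row lasts 1/12 s, in which the tool goes at most 41.7 mm and 7.16 degrees, less where a joint would pass 70% of its speed; a pose out of reach is approached as far as the arm can. A call is refused whole if a number of a shift passes 4.17 or a number of a turn 0.125, either way. A call with a gripper value outside its range is refused whole. "grip" is the closure, from 0 (fully open) to 1 (shut), set as the call begins (left out, the last holds). The fingers move at their own pace and stop on an object; "squeeze" is the grip in N (left out, the last holds). Time passes only in rows, so rows that do not move let the fingers close. It gives the time, the measured TCP pose, the force and the opening at its end, in the units of the state.
- readout.get_obs(): the state, without advancing time (a new reading comes with each control period).
- viewer.get_image(name): name is "scene" or "top" or "wrist"; returns the picture (480x640x3 uint8, blue, green, red); there is no depth.
- viewer.calibration(name): a dict with "camera_matrix" (3x3 intrinsics, pixels), "R" (3x3) and "t" (3): a world point X has camera coordinates R X + t. Camera axes: x right, y down, z forward; pixel columns grow to the right and rows downward; lengths in m; the calibration is good to about 2 mm. A picture is of the moment at which its call begins: read the wrist's pose just before it. calibration takes no time and is no camera call; for the wrist camera it gives the pose at the moment of the call.
- ctrl.finish_job(): hands the job in, once; it reports no verdict.
Trained networks look in the newest picture that a camera, given by its name, has taken for a name from the list of things; names that differ only in an ending like _2 or _b are one class to them, and where a whole thing is asked for, a point or a joint stands for the part that bears it (a point fixed in the world has none). Each returns a list of dicts, best first, with "confidence" (0 to 1); they miss things now and then, are a little off and sometimes report something else, mostly with a low value. They report only what shows in the picture. A call takes as long as a camera call. They do not tell look-alikes from the thing itself.
- nets.masks_of(camera, thing): "region" (480x640 bool, what is visible of it) and "box" ([left, top, right, bottom] in pixels, round what is visible of it).
- nets.pinpoint(camera, thing): "at" ([column, row] in pixels: a listed point, or the origin of a listed thing).
The state is a dict: "t": time; "q": joint angles; "dq": joint speeds; "effort": joint torques, N m; "tool_pos": TCP position; "tool_rot": TCP orientation; "contact_force": force on the tool from outside, world axes, zero at the start; "wrist_torque": the same for the moment, N m; "opening": finger opening in m.
Only numpy, scipy, OpenCV 4.12 (cv2) and the standard library are available. Lean on these libraries where they do the work, as an engineer would, in place of code of your own. Each camera call takes 0.05 s, during which the arm holds its last target. There are 200 camera calls.

## Working session

There is one attempt and no reset: what is moved stays moved. The work goes in short steps, Python scripts to look and compute and a tool call to move; the robot and the scene stay as the last step left them, time stands still between calls to the robot, and variables do not carry over. Pictures are saved under pics/ and viewed, about 8 in all and at most 12, crops included, and the job is handed in when it is done.

Besides the shell and the picture viewer there is one more tool, called as name([rows], argument=value, ...), one row to a line, values as JSON. step_arm: Moves the arm, as the interface text tells. Its arguments: {"type":"object","properties":{"moves":{"type":"array","items":{"type":"array","items":{"type":"array","items":{"type":"number"}}}},"grip":{"type":"number"},"squeeze":{"type":"number"}},"required":["moves"]}

```bash
mkdir -p pics; cat > h.py <<'E'
import numpy as np, cv2
from station import readout, viewer, ctrl, nets
def ray(cam,px,z,cal=None):
    c=cal or viewer.calibration(cam); K=np.array(c["camera_matrix"]);R=np.array(c["R"]);t=np.array(c["t"]).ravel()
    d=R.T@np.linalg.solve(K,[px[0],px[1],1]); o=-R.T@t
    return o+d*(z-o[2])/d[2]
def proj(cam,X):
    c=viewer.calibration(cam); p=np.array(c["camera_matrix"])@(np.array(c["R"])@X+np.array(c["t"]).ravel()); return p[:2]/p[2]
E
python3 - <<'E'
from h import *
a=viewer.get_image("scene");b=viewer.get_image("top")
cv2.imwrite("pics/s.png",a);cv2.imwrite("pics/t.png",b)
Z=dict(cap_top=.202,mouth=.116,head=.151,lever_pivot=.132,lever_tip=.132,sander=0,duster=0)
for cam in("top","scene"):
  for k,z in Z.items():
    for r in nets.pinpoint(cam,k)[:3]:
      print(cam,k,round(r["confidence"],2),np.round(r["at"],1),np.round(ray(cam,r["at"],z),3))
E
```

```text
top cap_top 0.75 [320.9 312.3] [ 0.31  -0.143  0.202]
top cap_top 0.71 [391.8 361. ] [ 0.204 -0.309  0.202]
top cap_top 0.65 [275.8 168.7] [ 0.644 -0.027  0.202]
top mouth 0.73 [216.8 228.3] [0.507 0.124 0.116]
top head 0.76 [225.2 228.9] [0.502 0.097 0.151]
top lever_pivot 0.66 [208.3 228.7] [0.504 0.142 0.132]
top lever_pivot 0.54 [359.5 233. ] [ 0.503 -0.233  0.132]
top lever_tip 0.63 [239.4 201.9] [0.573 0.068 0.132]
top lever_tip 0.32 [205.7 229.7] [0.501 0.149 0.132]
top sander 0.77 [222.2 235. ] [0.5   0.132 0.   ]
top duster 0.97 [278.3 184.1] [ 0.645 -0.016  0.   ]
top duster 0.94 [382.4 350.1] [ 0.204 -0.309  0.   ]
top duster 0.76 [320.4 309.6] [ 0.306 -0.141  0.   ]
scene cap_top 0.78 [274.4 179.7] [ 0.321 -0.141  0.202]
scene cap_top 0.65 [421.3 228.7] [ 0.643 -0.02   0.202]
scene cap_top 0.57 [176.6 180.4] [ 0.194 -0.312  0.202]
scene mouth 0.84 [416.7 207.8] [0.503 0.127 0.116]
scene mouth 0.56 [423.1 224.1] [0.557 0.091 0.116]
scene head 0.86 [409.3 199.7] [0.505 0.096 0.151]
scene lever_tip 0.65 [423.5 224.3] [0.573 0.073 0.132]
scene duster 0.94 [279.2 244.5] [ 0.296 -0.126  0.   ]
scene duster 0.9 [408.9 308.8] [ 0.65  -0.029 -0.   ]
scene duster 0.59 [193.8 251.8] [ 0.194 -0.308  0.   ]
```

View pics/t.png

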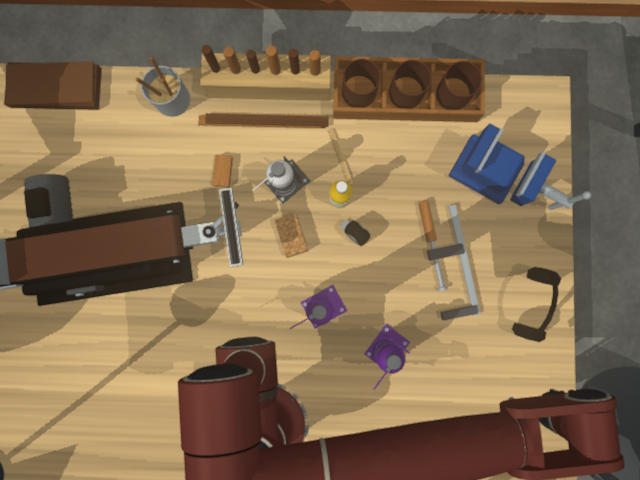

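View pics/s.png

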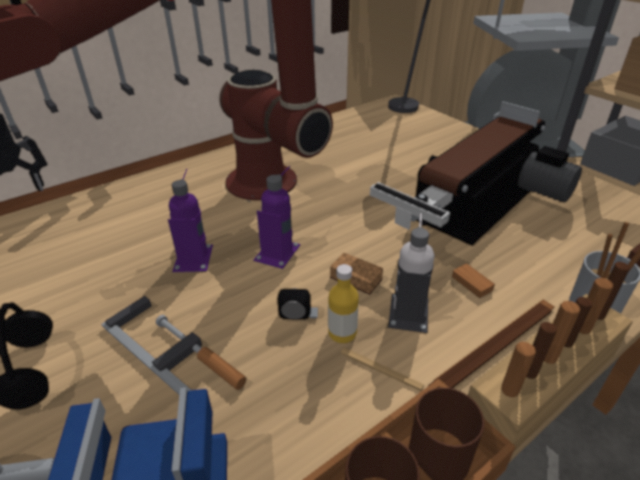

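Top view: white duster with bracket near (278,180), two purple decoys, and the rest's head running from (225,190) to (238,265). In the scene view the white can is at (415,270) and the head at (410,203). I'll move over the work area for a close look.

```bash
python3 - <<'E'
from h import *
from scipy.spatial.transform import Rotation as Ro
o=readout.get_obs();print(o["t"],Ro.from_rotvec(o["tool_rot"]).as_matrix().round(2),o["opening"])
c=viewer.calibration("wrist");R=np.array(c["R"]);print((-R.T@np.array(c["t"]).ravel()-o["tool_pos"]).round(3),R.round(2),c["camera_matrix"][0])
viewer.get_image("top")
for n in("head","lever_tip"):
  m=nets.masks_of("top",n)[0]["region"];ys,xs=np.nonzero(m);print(n,cv2.minAreaRect(np.c_[xs,ys].astype(np.float32)))
E
```

```text
0.8 [[ 0.22 -0.97  0.  ]
 [-0.97 -0.22 -0.  ]
 [ 0.   -0.   -1.  ]] 0.08538706674267536
[0.071 0.016 0.144] [[ 0.22 -0.97 -0.  ]
 [-0.94 -0.22  0.28]
 [-0.27 -0.06 -0.96]] [393.08753703   0.         325.71289498]
head ((228.74484252929688, 226.16207885742188), (78.51134490966797, 24.369638442993164), 86.633544921875)
lever_tip ((221.25001525878906, 218.75001525878906), (11.31370735168457, 44.547725677490234), 45.0)
```

step_arm([
  [[0,0,4,0],[0,0,4,0],[2.5,2.9,0,0],[2.5,2.9,0,0],[2.5,2.9,0,0],[2.5,2.9,0,0],[2.5,2.9,0,0],[2.5,2.9,0,0],[2.5,2.9,0,0],[2.5,2.9,0,0]],
], grip=1, squeeze=60)

```text
t: 1.78
tool_pos: [0.3414, -0.3754, 0.3115]
tool_rot: [2.458, -1.956, 0.001]
contact_force: [0.8, -0.2, -0.1]
opening: 0.0
```

step_arm([
  [[2.5,2.9,0.4,0],[2.5,2.9,0.4,0],[2.5,2.9,0.4,0],[2.5,2.9,0.4,0],[2.5,2.9,0.4,0],[2.5,2.9,0.4,0],[2.5,2.9,0.4,0],[2.5,2.9,0.4,0],[2.5,2.9,0.4,0],[2.5,2.9,0.4,0]],
])

```text
t: 2.62
tool_pos: [0.5915, -0.0852, 0.3517]
tool_rot: [-2.459, 1.955, -0.001]
contact_force: [0.5, -0.5, 0.2]
opening: 0.0
```

```bash
cat > w.py <<'E'
from h import *
import sys
Z=dict(cap_top=.202,mouth=.116,leg_mark=.116,head=.151,lever_pivot=.132,lever_tip=.132)
o=readout.get_obs();print(o["t"],"q",np.round(o["q"],2),"tcp",np.round(o["tool_pos"],4),"F",np.round(o["contact_force"],1))
c=viewer.calibration("wrist");a=viewer.get_image("wrist");cv2.imwrite("pics/%s.png"%sys.argv[1],a)
for k in sys.argv[2:]:
    for r in nets.pinpoint("wrist",k)[:2]: print(k,round(r["confidence"],2),np.round(r["at"],1),np.round(ray("wrist",r["at"],Z[k],c),4))
E
python3 w.py w1 cap_top mouth head lever_pivot lever_tip
```

```text
2.6167 q [-0.27 -0.06  1.52 -0.    1.67  1.08] tcp [ 0.5915 -0.0852  0.3517] F [ 0.5 -0.5  0.2]
cap_top 0.56 [266.8 128.8] [ 0.6486 -0.0282  0.202 ]
cap_top 0.36 [289.7 240.1] [ 0.5702 -0.061   0.202 ]
mouth 0.93 [ 99.2 237.3] [0.5031 0.1288 0.116 ]
mouth 0.33 [147.1 215.1] [0.5369 0.0841 0.116 ]
head 0.57 [109.  250.1] [0.5073 0.1009 0.151 ]
lever_pivot 0.97 [ 76.8 243.9] [0.4981 0.1411 0.132 ]
lever_tip 0.93 [150.9 185.8] [0.5709 0.077  0.132 ]
```

View pics/w1.png

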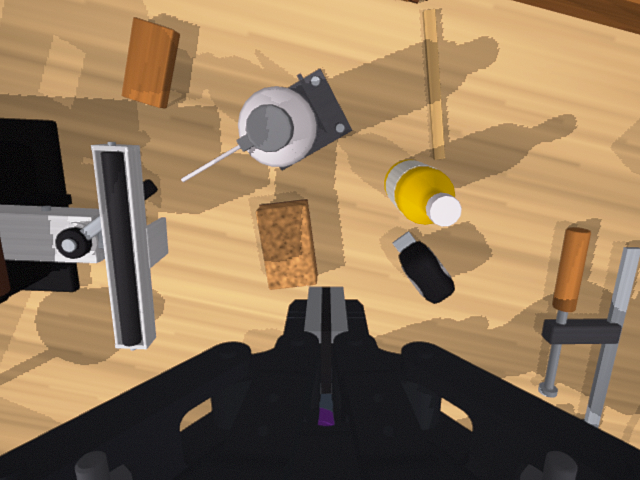

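Wrist view: cap centre (268,129), straw tip (182,180), and the head's inner face edge from (93,147) to (117,348). Lever hub is at (73,241), lever tip at (152,187).

```bash
python3 - <<'E'
from h import *
A=ray("wrist",(93,147),.162);B=ray("wrist",(117,349),.162);C=ray("wrist",(133,145),.162);D=ray("wrist",(155,347),.162)
print(A,B,np.linalg.norm(A-B),np.degrees(np.arctan2(*(A-B)[[1,0]])),np.degrees(np.arctan2(*(C-D)[[1,0]])),np.linalg.norm(A-C))
print("straw",ray("wrist",(182,180),.19))
E
```

```text
[0.59870108 0.11251806 0.162     ] [0.41177251 0.07802357 0.162     ] 0.19008461504023372 10.45534395222904 11.507761373937779 0.03340311058209082
straw [0.59410878 0.02812324 0.19      ]
```

step_arm([
  [[1.1,1.2,-0.8,0.125],[1.1,1.2,-0.8,0.125],[1.1,1.2,-0.8,0.125],[1.1,1.2,-0.8,0.125],[0.9,1.1,-0.8,0.125],[0,0,-0.8,0.125],[0,0,-0.8,0.125],[0,0,-0.8,0.125],[0,0,-0.8,0.125],[0,0,-0.8,0.125]],
])

```text
t: 3.75
tool_pos: [0.6429, -0.0296, 0.271]
tool_rot: [3.138, -0.142, 0.0]
contact_force: [0.5, 0.7, -0.1]
opening: -0.0002
```

step_arm([
  [[0,0,0,0.12],[0,0,0,0.12],[0,0,0,0]],
])

```text
t: 4.0
tool_pos: [0.6428, -0.0295, 0.2711]
tool_rot: [3.133, 0.228, -0.001]
contact_force: [-0.2, -0.4, 0.9]
opening: -0.0001
```

```bash
python3 w.py w2 cap_top head mouth lever_pivot lever_tip
```

```text
4.0 q [-0.16  0.08  1.52 -0.    1.54 -0.31] tcp [ 0.6428 -0.0295  0.2711] F [-0.2 -0.4  0.9]
cap_top 0.69 [334.  254.3] [ 0.6493 -0.0298  0.202 ]
cap_top 0.25 [387.3  22.3] [0.6571 0.0919 0.202 ]
lever_tip 0.9 [238.1  55.6] [0.5708 0.0749 0.132 ]
```

View pics/w2.png

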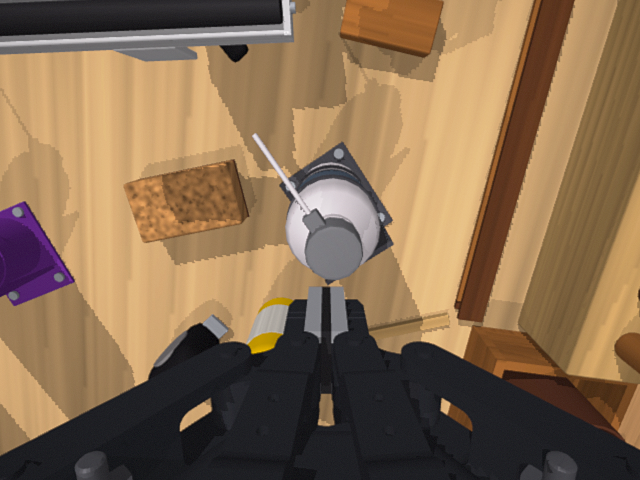

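Close view: cap centre at (334,252), just ahead of the fingertips. I'll press now.

step_arm([
  [[0.4,0.15,-2,0],[0,0,-2,0],[0,0,-2,0],[0,0,-0.7,0],[0,0,-0.4,0],[0,0,-0.4,0],[0,0,0,0],[0,0,0,0]],
])

```text
t: 4.97
tool_pos: [0.6482, -0.0265, 0.1982]
tool_rot: [3.133, 0.229, 0.003]
contact_force: [-1.9, 0.3, 4.3]
opening: 0.0
```

step_arm([
  [[0,0,-0.3,0],[0,0,0,0],[0,0,0,0]],
])

```text
t: 5.22
tool_pos: [0.6487, -0.0266, 0.196]
tool_rot: [3.132, 0.229, 0.006]
contact_force: [-2.5, 0.1, 7.1]
opening: -0.0001
```

step_arm([
  [[0,0,1,0],[0,0,3,0],[0,0,3,0],[-1.4,3.2,0,0.045],[-1.4,3.2,0,0],[-1.4,3.2,0,0],[-1.4,3.1,0,0],[-1.3,3.1,0,0],[0,0,-2,0],[0,0,0,0]],
])

```text
t: 6.05
tool_pos: [0.5767, 0.133, 0.2405]
tool_rot: [3.127, 0.304, -0.006]
contact_force: [-0.9, 0.6, -1.3]
opening: 0.0004
```

```bash
python3 w.py w3 cap_top head mouth lever_pivot lever_tip
```

```text
6.05 q [ 0.1  -0.03  1.68 -0.    1.49 -0.09] tcp [0.5767 0.133  0.2405] F [-0.9  0.6 -1.3]
head 0.96 [206.3 270.8] [0.5074 0.0998 0.151 ]
mouth 0.75 [217.7 211.3] [0.5017 0.1302 0.116 ]
lever_pivot 0.84 [211.7 197.8] [0.5006 0.1427 0.132 ]
lever_tip 0.42 [206.9 272.3] [0.5033 0.0904 0.132 ]
```

View pics/w3.png

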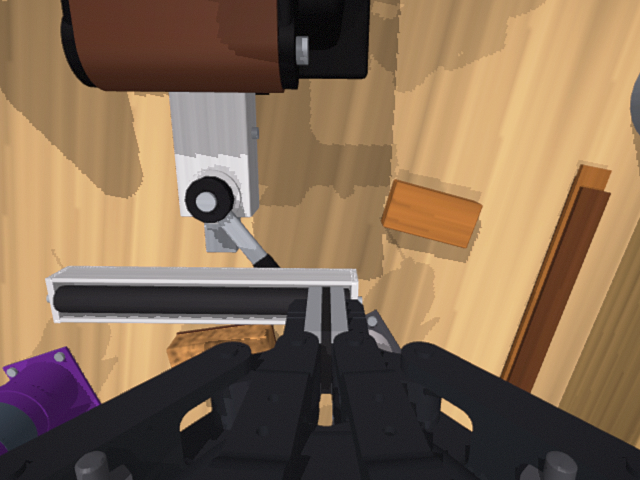

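Head's inner face edge lies along row 268, columns 60–357, level with the image, so the yaw is right. Hub (210,200), lever tip under the head. Descending behind the head.

step_arm([
  [[0.7,0.15,-2,0],[0,0,-3,0],[0,0,-3,0],[0,0,-2,0],[0,0,-1.8,0],[0,0,0,0]],
])

```text
t: 6.85
tool_pos: [0.5832, 0.132, 0.1208]
tool_rot: [3.127, 0.298, -0.012]
contact_force: [-0.8, -0.3, -1.4]
opening: -0.0004
```

step_arm([
  [[0.09,-0.49,0,0],[0.09,-0.49,0,0],[0.13,-0.69,0,0],[0.15,-0.79,0,0],[0.15,-0.79,0,0],[0.15,-0.79,0,0],[0.13,-0.69,0,0],[0,0,0,0],[0,0,0,0]],
])

```text
t: 7.6
tool_pos: [0.5951, 0.0865, 0.1269]
tool_rot: [-3.124, -0.298, -0.003]
contact_force: [-0.9, 5.5, -2.4]
opening: 0.0001
```

```bash
python3 w.py w4 head mouth leg_mark lever_pivot lever_tip; python3 -c "
import cv2;a=cv2.imread('pics/w4.png')[60:300,80:400];cv2.imwrite('pics/w4c.png',cv2.resize(a,None,fx=2.5,fy=2.5,interpolation=3))"
```

```text
7.6 q [ 0.02  0.08  1.76  0.    1.3  -0.17] tcp [0.5951 0.0865 0.1269] F [-0.9  5.5 -2.4]
head 0.75 [ 79.7 367.2] [0.5142 0.0594 0.151 ]
mouth 0.76 [106.6 156.1] [0.5025 0.1283 0.116 ]
mouth 0.36 [195.7 141.8] [0.5358 0.1402 0.116 ]
lever_pivot 0.87 [ 74.8 116.8] [0.4998 0.1423 0.132 ]
lever_tip 0.61 [259.9 330.8] [0.5727 0.0741 0.132 ]
```

View pics/w4c.png

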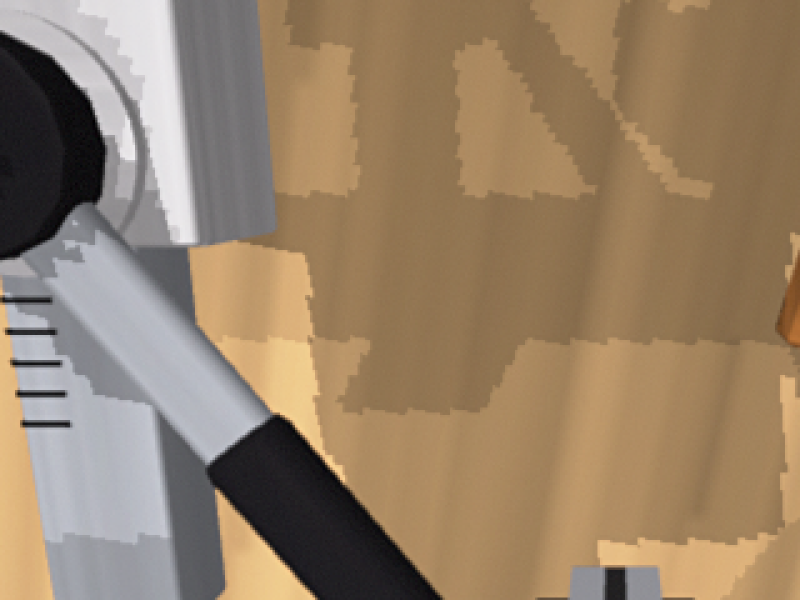

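The mouth edge is at crop row 245, with fine ticks below it from row 300 and the mark still inside. The leg is about 40–41 mm out. I'll pull about 4.5 mm more and lower the tip slightly.

step_arm([
  [[0.04,-0.22,-0.2,0],[0.04,-0.22,-0.2,0],[0,0,0,0],[0,0,0,0]],
])

```text
t: 8.23
tool_pos: [0.5967, 0.0825, 0.1245]
tool_rot: [-3.125, -0.299, -0.007]
contact_force: [-1.6, 6.6, 2.3]
opening: 0.0004
```

```bash
cat >> h.py <<'E'
M=np.array([.5015,.129]);a=np.radians(10.9)
def sp(p): r=np.asarray(p)[:2]-M; return np.round(1000*np.array([r@[np.cos(a),np.sin(a)],r@[-np.sin(a),np.cos(a)]]),1)
E
python3 w.py w5 head leg_mark mouth lever_tip; python3 -c "
from h import *
print(sp(readout.get_obs()['tool_pos']))
a=cv2.imread('pics/w5.png')[60:220,30:190];cv2.imwrite('pics/w5c.png',cv2.resize(a,None,fx=3.7,fy=3.7,interpolation=2))"
```

```text
8.2333 q [ 0.01  0.08  1.76  0.    1.29 -0.18] tcp [0.5967 0.0825 0.1245] F [-1.6  6.6  2.3]
head 0.96 [ 72.2 369.6] [0.5147 0.0559 0.151 ]
leg_mark 0.47 [456.9 166.8] [0.6376 0.146  0.116 ]
mouth 0.56 [ 98.4 143.5] [0.5022 0.1289 0.116 ]
lever_tip 0.57 [257.1 325.9] [0.5731 0.0734 0.132 ]
[ 84.7 -63.7]
```

View pics/w5c.png

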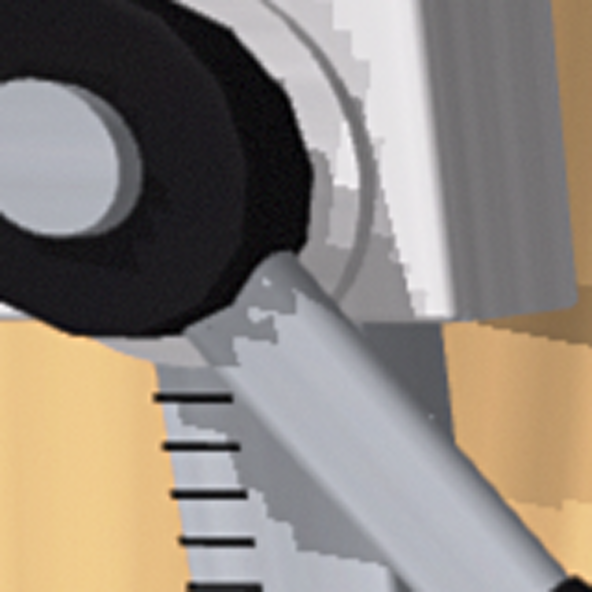

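```bash
python3 - <<'E'
from h import *
W=lambda x,y,z:np.r_[M+np.array([[np.cos(a),-np.sin(a)],[np.sin(a),np.cos(a)]])@[x/1e3,y/1e3],z]
f=lambda p:((p-[30,60])*3.7).round()
print("mouth top guide edge",f(proj("wrist",W(24,0,.124))),"leg top at mouth -11,0,11",[f(proj("wrist",W(x,0,.116))) for x in(-11,0,11)])
for c in[(193,397),(200,446),(208,494),(217,541),(224,587)]: print(sp(ray("wrist",(30+c[0]/3.7,60+c[1]/3.7),.116)))
print("corner",sp(ray("wrist",(30+452/3.7,60+320/3.7),.124)),"legedge", sp(ray("wrist",(30+158/3.7,60+380/3.7),.116)))
E
```

```text
mouth top guide edge [449. 310.] leg top at mouth -11,0,11 [array([138., 306.]), array([246., 306.]), array([354., 306.])]
[-6.9 -9.2]
[ -7.1 -14.2]
[ -7.1 -19.3]
[ -7.  -24.3]
[ -7.1 -29.4]
corner [24.1 -1. ] legedge [-10.2  -7.4]
```

step_arm([
  [[0.03,-0.17,-0.2,0],[0,0,0,0],[-0.49,-0.09,0,0],[-0.69,-0.13,0,0],[-0.69,-0.13,0,0],[-0.69,-0.13,0,0],[0,0,0,0],[0,0,0,0]],
])

```text
t: 9.15
tool_pos: [0.5723, 0.0759, 0.1232]
tool_rot: [-3.125, -0.299, -0.012]
contact_force: [0.5, 5.4, 3.4]
opening: -0.0004
```

```bash
python3 w.py w6 head mouth lever_tip; python3 -c "
from h import *
print(sp(readout.get_obs()['tool_pos']))
a=cv2.imread('pics/w6.png')[70:390,40:400];cv2.imwrite('pics/w6c.png',cv2.resize(a,None,fx=1.85,fy=1.85,interpolation=2))"
```

```text
9.15 q [ 0.    0.03  1.83  0.    1.28 -0.19] tcp [0.5723 0.0759 0.1232] F [0.5 5.4 3.4]
head 0.72 [146.6 371.9] [0.5159 0.0544 0.151 ]
mouth 0.75 [163.2 141.2] [0.5023 0.128  0.116 ]
lever_tip 0.62 [274.2 348.3] [0.5567 0.0592 0.132 ]
[ 59.5 -65.5]
```

View pics/w6c.png

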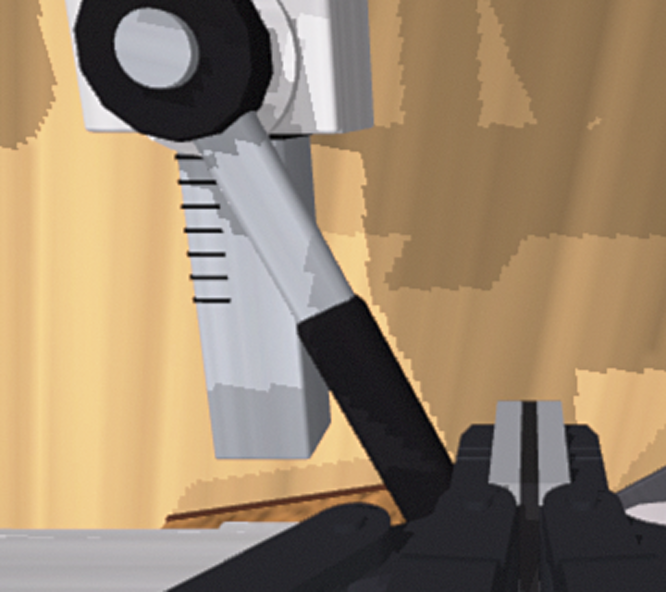

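```bash
python3 - <<'E'
from h import *
for c in[(188,157),(196,182),(200,206),(210,300)]: print(sp(ray("wrist",(40+c[0]/1.85,70+c[1]/1.85),.116)))
print("corner",sp(ray("wrist",(40+330/1.85,70+131/1.85),.124)), "strip .116",sp(ray("wrist",(40+290/1.85,70+136/1.85),.116)))
g=cv2.cvtColor(cv2.imread("pics/w6.png"),6)
print(g[136:152,182:216:3])
g=cv2.cvtColor(cv2.imread("pics/w5.png"),6)
print(g[140:156,124:152:3])
E
```

```text
[-8.1 -6.2]
[ -7.1 -11.2]
[ -6.9 -16.1]
[ -7.3 -36.4]
corner [23.2 -0.7] strip .116 [13. -2.]
[[153 149 147 129 150 172 179 179 180 176 236 239]
 [148 152 133 141 151 154 153 180 178 177 236 238]
 [123 153 124 148 152 147 145 176 180 180 237 239]
 [115 154 128 148 149 147 148 175 180 178 239 240]
 [ 98 146 140 146 147 145 143 170 176 174 212 223]
 [ 94 132 142 139 142 140 141 162 169 167 173 181]
 [ 97  94  69  75  76  74  70  82  85 122 128 127]
 [101  55  13  18  15  14  15  29  62 116 114 112]
 [103  61  10  12   9  31  64  86  88 119 116 113]
 [109  87  71  64  70  93  93  95  95 119 114 114]
 [131  98 150 117  99 101  96  94  93 118 115 114]
 [147 102 156 126 102  97  94  93  93 119 118 112]
 [156 110 150 124 100  99  93  94  91 164 157 116]
 [161 118 115 123  99  96  95  94  91 174 167 156]
 [165 128  98 123 100  99  94  92  90 173 166 163]
 [168 135  96 125 100  98  94  92  90 171 165 162]]
[[146 143 140 141 144 138 206 227 229 183]
 [144 142 142 141 140 140 208 230 230 186]
 [145 139 141 141 144 138 208 230 230 187]
 [145 141 143 142 142 142 198 231 231 194]
 [145 142 141 141 143 142 196 234 235 197]
 [134 137 137 137 139 140 170 190 190 182]
 [108 132 130 133 133 134 139 143 143 140]
 [ 93 121 103 103 104 105 101 102 106 152]
 [ 99 113  94  93  92  91  87  88  90 171]
 [113 107  95  93  91  90  90  89  89 171]
 [119  99  94  95  92  92  90  90  89 171]
 [131 100  95  94  93  90  89  89  89 173]
 [137 107  93  96  93  94  89  89  88 172]
 [147 115  96  93  92  92  90  90  88 173]
 [155 124  98  93  93  92  89  90  87 173]
 [161 134 105  94  92  92  89  89  89 169]]
```

The mark's dark strip now shows at the mouth edge (native rows 142–145), and the first tick is 5.4 mm outside the mouth. That puts the mark level to about 0.3 mm. I'll keep TCP y_s ≈ -65.3 and swing the lever in.

step_arm([
  [[-0.59,-0.11,0,0],[-0.59,-0.11,0,0],[-0.49,-0.1,0,0],[0,0,0,0]],
])

```text
t: 9.68
tool_pos: [0.556, 0.0729, 0.1232]
tool_rot: [-3.125, -0.299, -0.014]
contact_force: [2.6, 6.0, 2.1]
opening: 0.0002
```

step_arm([
  [[-0.29,-0.06,0,0],[0,0,0,0]],
])

```text
t: 9.85
tool_pos: [0.5536, 0.0724, 0.1233]
tool_rot: [-3.124, -0.299, -0.016]
contact_force: [3.2, 7.1, 1.1]
opening: 0.0002
```

```bash
cat > p.py <<'E'
from h import *
o=readout.get_obs();F=o["contact_force"];print(o["t"],sp(o["tool_pos"]),o["tool_pos"][2].round(4),"Fs",np.round([F[0]*.982+F[1]*.189,-F[0]*.189+F[1]*.982,F[2]],1))
E
python3 p.py
```

```text
9.85 [ 40.5 -65.4] 0.1233 Fs [4.5 6.4 1.1]
```

step_arm([
  [[-0.29,-0.06,0,0],[0,0,0,0]],
])

```text
t: 10.02
tool_pos: [0.5509, 0.0719, 0.1233]
tool_rot: [-3.124, -0.299, -0.016]
contact_force: [3.7, 7.0, -0.1]
opening: 0.0002
```

```bash
python3 p.py
```

```text
10.0167 [ 37.7 -65.4] 0.1233 Fs [ 5.   6.2 -0.1]
```

step_arm([
  [[-0.29,-0.06,0,0],[0,0,0,0]],
])

```text
t: 10.18
tool_pos: [0.548, 0.0714, 0.1233]
tool_rot: [-3.124, -0.299, -0.016]
contact_force: [5.6, 7.6, 0.7]
opening: -0.0002
```

```bash
python3 p.py
```

```text
10.1833 [ 34.8 -65.4] 0.1233 Fs [6.9 6.4 0.7]
```

step_arm([
  [[-0.29,-0.06,0,0],[0,0,0,0]],
])

```text
t: 10.35
tool_pos: [0.5452, 0.0708, 0.1233]
tool_rot: [-3.124, -0.299, -0.017]
contact_force: [4.8, 8.1, 0.3]
opening: 0.0001
```

```bash
python3 p.py
```

```text
10.35 [ 31.9 -65.4] 0.1233 Fs [6.3 7.  0.3]
```

step_arm([
  [[-0.19,-0.04,0,0],[0,0,0,0]],
])

```text
t: 10.52
tool_pos: [0.5434, 0.0705, 0.1233]
tool_rot: [-3.124, -0.299, -0.017]
contact_force: [5.2, 8.3, 0.5]
opening: 0.0
```

```bash
python3 p.py
```

```text
10.5167 [ 30.1 -65.4] 0.1233 Fs [6.7 7.2 0.5]
```

step_arm([
  [[-0.29,-0.06,0,0],[0,0,0,0]],
])

```text
t: 10.68
tool_pos: [0.5405, 0.0699, 0.1233]
tool_rot: [-3.124, -0.299, -0.017]
contact_force: [4.5, 9.0, -0.2]
opening: -0.0
```

```bash
python3 p.py
```

```text
10.6833 [ 27.1 -65.4] 0.1233 Fs [ 6.1  8.  -0.2]
```

step_arm([
  [[-0.29,-0.06,0,0],[0,0,0,0]],
])

```text
t: 10.85
tool_pos: [0.5376, 0.0694, 0.1233]
tool_rot: [-3.124, -0.299, -0.017]
contact_force: [4.4, 8.8, 0.4]
opening: -0.0002
```

```bash
python3 p.py
```

```text
10.85 [ 24.2 -65.4] 0.1233 Fs [6.  7.8 0.4]
```

step_arm([
  [[-0.19,-0.04,0,0],[0,0,0,0]],
])

```text
t: 11.02
tool_pos: [0.5358, 0.069, 0.1234]
tool_rot: [-3.123, -0.299, -0.018]
contact_force: [5.5, 9.6, -0.1]
opening: 0.0002
```

```bash
python3 p.py; python3 w.py w7 lever_tip head mouth lever_pivot; python3 -c "
import cv2
a=cv2.imread('pics/w7.png')[60:400,120:480];cv2.imwrite('pics/w7c.png',cv2.resize(a,None,fx=1.75,fy=1.75,interpolation=2))"
```

```text
11.0167 [ 22.4 -65.4] 0.1234 Fs [ 7.2  8.4 -0.1]
11.0167 q [-0.01 -0.07  1.92  0.01  1.28 -0.2 ] tcp [0.5358 0.069  0.1234] F [ 5.5  9.6 -0.1]
head 0.34 [288.3 135.8] [0.5138 0.1333 0.151 ]
mouth 0.64 [261.8 140.7] [0.5018 0.1282 0.116 ]
lever_pivot 0.59 [254.9  96.9] [0.4998 0.1425 0.132 ]
```

View pics/w7c.png

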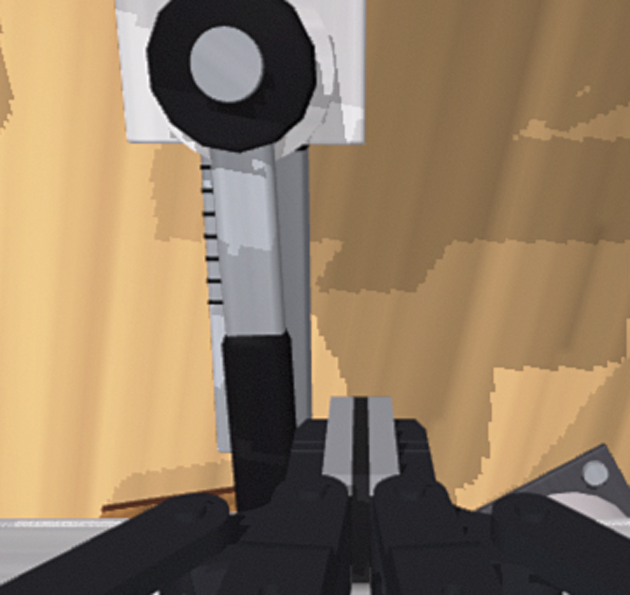

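step_arm([
  [[-0.2,-0.04,0,0],[0,0,0,0]],
])

```text
t: 11.43
tool_pos: [0.5339, 0.0686, 0.1233]
tool_rot: [-3.123, -0.299, -0.018]
contact_force: [6.5, 9.1, 0.7]
opening: 0.0001
```

```bash
python3 p.py; python3 -c "
from h import *
print(sp(ray('wrist',(120+256.5/1.75,60+336/1.75),.137)),sp(ray('wrist',(120+227/1.75,60+65/1.75),.140)))"
```

```text
11.4333 [ 20.4 -65.4] 0.1233 Fs [8.1 7.7 0.7]
[  1.2 -37.7] [-1.4 13. ]
```

step_arm([
  [[-0.2,-0.04,0,0],[0,0,0,0]],
])

```text
t: 11.6
tool_pos: [0.5327, 0.0684, 0.1235]
tool_rot: [-3.123, -0.299, -0.022]
contact_force: [9.1, 9.5, -2.1]
opening: -0.0001
```

```bash
python3 p.py
```

```text
11.6 [ 19.1 -65.4] 0.1235 Fs [10.7  7.7 -2.1]
```

step_arm([
  [[-0.2,-0.04,0,0],[0,0,0,0],[0,0,0,0]],
])

```text
t: 11.85
tool_pos: [0.5324, 0.0683, 0.1237]
tool_rot: [-3.123, -0.298, -0.029]
contact_force: [15.0, 11.1, -6.2]
opening: 0.0003
```

```bash
python3 p.py
```

```text
11.85 [ 18.9 -65.4] 0.1237 Fs [16.9  8.1 -6.2]
```

step_arm([
  [[-0.15,-0.03,0,0],[0,0,0,0],[0,0,0,0]],
])

```text
t: 12.1
tool_pos: [0.5323, 0.0683, 0.1239]
tool_rot: [-3.122, -0.298, -0.035]
contact_force: [20.0, 12.1, -10.1]
opening: -0.0002
```

```bash
python3 p.py; python3 w.py w8 lever_tip lever_pivot mouth; python3 -c "
import cv2
a=cv2.imread('pics/w8.png')[70:270,180:380];cv2.imwrite('pics/w8c.png',cv2.resize(a,None,fx=3,fy=3,interpolation=2))"
```

```text
12.1 [ 18.7 -65.5] 0.1239 Fs [ 22.    8.1 -10.1]
12.1 q [-0.02 -0.08  1.93  0.01  1.27 -0.21] tcp [0.5323 0.0683 0.1239] F [ 20.   12.1 -10.1]
lever_pivot 0.63 [267.5  95.3] [0.5001 0.1431 0.132 ]
mouth 0.87 [272.9 140.8] [0.5025 0.1282 0.116 ]
```

View pics/w8c.png

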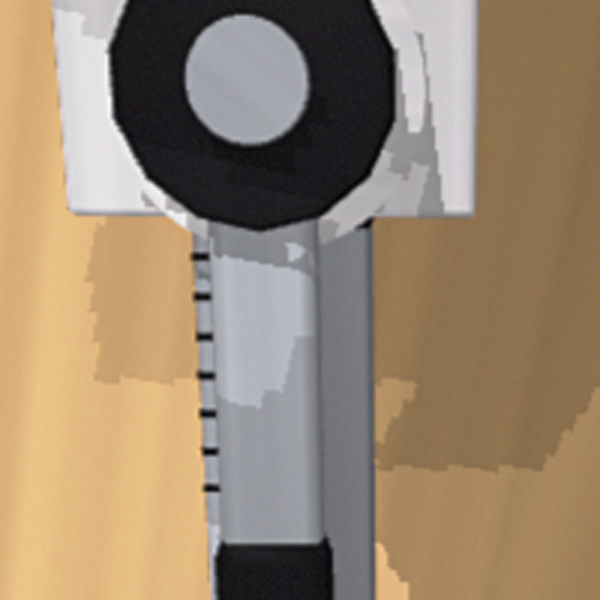

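Lever is against its stop: force rose to 22 N with no further motion. First tick is at native (247,156) and the mark's edge still shows at the mouth. I'll ease the side push, then check the mark numerically.

step_arm([
  [[0.2,0.04,0,0],[0,0,0,0],[0,0,0,0]],
])

```text
t: 12.55
tool_pos: [0.5325, 0.0683, 0.1238]
tool_rot: [-3.123, -0.298, -0.027]
contact_force: [12.6, 11.1, -4.1]
opening: -0.0001
```

```bash
python3 p.py; python3 w.py w9 lever_pivot; python3 - <<'E'
from h import *
g=cv2.cvtColor(cv2.imread("pics/w9.png"),6)
print(g[140:162,243:250]); print(g[138:152,296:306])
# ticks subpixel along column 247
for r in (156,169,182.5,195):
    w=255.-g[int(r)-4:int(r)+5,246:249].mean(1); w-=w.min(); rr=(np.arange(int(r)-4,int(r)+5)*w).sum()/w.sum(); print(rr,sp(ray("wrist",(247,rr),.116)))
print("mouth edge",sp(ray("wrist",(180+130/3,70+213/3),.124)),sp(ray("wrist",(180+450/3,70+213/3),.124)))
print("lever",sp(ray("wrist",(180+274/3,70+545/3),.137)),sp(ray("wrist",(180+247/3,70+80/3),.14)))
E
```

```text
12.55 [ 18.9 -65.4] 0.1238 Fs [14.5  8.6 -4.1]
12.55 q [-0.01 -0.08  1.93  0.01  1.28 -0.21] tcp [0.5325 0.0683 0.1238] F [12.6 11.1 -4.1]
lever_pivot 0.77 [265.2  97. ] [0.4996 0.1424 0.132 ]
[[ 43  19  22  28  28  26  28]
 [117  58  23  18  19  23  25]
 [173 140  87  54  35  32  19]
 [181 177 171 168 144 118  68]
 [178 180 183 184 179 151 119]
 [177 176 177 178 180 149 125]
 [174 173 177 176 176 147 118]
 [157 161 170 177 174 145 122]
 [153 139 150 166 174 157 152]
 [151 130 137 148 157 152 160]
 [154 129 135 145 144 140 156]
 [167 136 134 144 146 137 150]
 [173 137 136 148 148 141 150]
 [172 140 139 151 151 146 155]
 [119  70  65  73  71  75 140]
 [ 98  26  10  11   7  30 137]
 [117  59  44  50  48  57 136]
 [164 130 126 138 139 134 145]
 [172 140 136 148 150 149 145]
 [171 137 131 145 148 146 142]
 [171 136 129 126 125 140 143]
 [170 144 129 121 117 119 133]]
[[179 177 175 177 177 177 177 177 179 177]
 [176 177 177 177 177 178 177 180 177 165]
 [179 177 177 176 178 179 180 180 167 147]
 [177 176 178 181 182 183 181 174 164 157]
 [179 180 179 183 183 140 101  88  96 125]
 [180 181 184 183 143  76  28  22  82 118]
 [181 183 184 141  75  23   4  34 110 126]
 [182 179 138  76  34  16  22  75 123 127]
 [163 131 104 101  99  85  82  91 122 128]
 [130 119 118 123 122 110  94  90 114 124]
 [124 124 126 129 123 114  96  88 113 126]
 [125 124 125 128 122 112  97  89 112 125]
 [124 124 127 125 122 113  92  89 113 124]
 [125 125 126 125 122 113  94  89 112 123]]
155.41369334619094 [-9.  -6.3]
168.64098360655737 [ -9.3 -11.3]
181.9031719532554 [ -9.6 -16.3]
194.86410256410255 [ -9.9 -21.4]
mouth edge [-15.7  -0.7] [22.1 -0.7]
lever [  1.3 -37.8] [ 0.9 13.1]
```

```bash
python3 -c "
from h import *
print(ctrl.finish_job())"
```

```text
the job is handed in; nothing more can be done
None
```

I did the whole job in the order asked and handed it in at about 12.6 s on the robot's clock. No verdict was reported.

- **Dust-off:** I pressed the white duster's cap straight down. The tip reached z = 0.196 m with 7 N on it, which is fully down. I then lifted clear by about 7 cm so the cap could come up, but I did not check the raised cap in a picture.
- **Leg:** With closed fingers behind the head, I pulled the leg out until the mark came level with the mouth. The mark's edge at the mouth and the ticks put it within about 0.5 mm. The fingertip stayed within 0.1 mm of that pull-out position while the lever was closed.
- **Cam lever:** The same fingers slid along the head and swung the lever to its stop. The side force rose to 22 N with no further motion, and the picture showed the lever straight to within 0.01 rad. I then eased that push to about 14 N.
- **At hand-in:** The fingers were still bearing on the head with about 8 N.

**Checks that disagreed:** My contact-based and picture-based estimates of the mouth differ by about 1 mm. I went by the picture of the mark. I saw no contact with the other things on the bench or the purple cans.

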